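# Lock the lay-up turntable and stack a stepped round badge

## Task

Lay up a stepped round badge on the turntable: lift the pressing weight off the plate and stand it on the bench, then take the two-pin spanner, set both its pins in the holes of the slack lock ring and turn the ring clockwise fully tight against its stop, and put the spanner back in its rest as it lay. Stack all the black acrylic discs that are there flat on the middle of the plate, largest at the bottom and smallest on top, all well centred, and finally stand the weight centred on top of the stack; turn the ring with nothing but the properly engaged spanner, and leave everything else on the bench where it is.

Things in the scene. Friction and masses are not known exactly. Their poses are not given: they have to be found in the camera images.
- turntable: lay-up turntable, fixed to the bench; its position and heading vary. Grey cast foot (132 mm across, 8 mm high) and column (about 90 mm across) carrying a round aluminium plate 136 mm across, 14 mm thick, whose flat top is 55 mm above the bench. Origin: centre of the foot's underside, z up.
- plate_top (a point): centre of the plate's flat top, 55 mm above the bench
- lock_ring (a joint): angle of the lock ring (rad), 0 to 1.25; it grows as the ring turns clockwise seen from above; 1.25 is the hard stop, fully tight. It starts slack, at 0 to 0.4. Turning takes about 0.5 to 0.7 N m and it stays where it is left
- ring_centre (a point): centre of the lock ring's top face: a steel ring 72 mm across in the middle of the plate, flush with the plate's top, turning about the plate's centre; its axes turn with the ring, the two holes lie at y = +22 and -22 mm
- ring_hole0 (a point): mouth of one round pin hole in the lock ring, 12 mm across, 10 mm deep, 22 mm from the ring's centre; turns with the ring
- ring_hole1 (a point): mouth of the other pin hole, opposite the first (the holes are 44 mm apart)
- spanner: steel two-pin face spanner, 0.26 kg. Origin midway between the two pin tips; its z points up when the pins point down, its x points from the handle to the head. Pins 8 mm across, with tapered tips, at y = +22 and -22 mm, standing 14 mm out of the underside of the head. Head bar 18 x 64 x 12 mm (z 14 to 26 mm); handle bar 16 mm wide, 12 mm thick (z 14 to 26 mm) along -x to x = -195 mm. Balance point about x = -85 mm
- spanner_grip (a point): middle of the handle bar, spanner x = -95 mm, z = 20 mm: the place to grip it
- spanner_pin0 (a point): tip of the pin at spanner y = +22 mm
- spanner_pin1 (a point): tip of the pin at spanner y = -22 mm
- rest: plywood spanner rest, fixed to the bench; its position and heading vary. Base 150 (x) x 66 x 8 mm with two notched uprights 104 mm apart along its x (each 14 mm thick); the notches are 30 mm wide, their sills 34 mm and the cheeks beside them 48 mm above the bench. The spanner starts lying in both notches, handle along the rest's x, head to +x and its grip over the rest's centre, pins down and hanging clear 95 mm beyond. Origin: centre of the underside
- rest_seat (a point): midway between the two notches, at the height of their sills (34 mm above the bench); the spanner's grip point lies 6 mm above it when at rest
- weight: pressing weight: steel disc 84 mm across, 18 mm high, about 0.65 kg (0.55 to 0.75), with a black knob 30 mm across from z = 27 to 52 mm, to hold it by. It starts on the turntable's plate, covering the lock ring. Origin: centre of its underside, z up
- blank68: black acrylic disc 68 mm across, 15 mm thick, lying flat on the bench at first, or absent (None). Origin: the centre of the disc, mid-thickness (7.5 mm above what it lies on); z is its axis, both faces are alike
- blank61: black acrylic disc 61 mm across, 15 mm thick, lying flat on the bench at first, or absent (None). Origin: the centre of the disc, mid-thickness (7.5 mm above what it lies on); z is its axis, both faces are alike
- blank54: black acrylic disc 54 mm across, 15 mm thick, lying flat on the bench at first, or absent (None). Origin: the centre of the disc, mid-thickness (7.5 mm above what it lies on); z is its axis, both faces are alike
- blank47: black acrylic disc 47 mm across, 15 mm thick, lying flat on the bench at first, or absent (None). Origin: the centre of the disc, mid-thickness (7.5 mm above what it lies on); z is its axis, both faces are alike
- blank40: black acrylic disc 40 mm across, 15 mm thick, lying flat on the bench at first, or absent (None). Origin: the centre of the disc, mid-thickness (7.5 mm above what it lies on); z is its axis, both faces are alike
- offcut: bystander: orange chevron 14 mm high, about 75 mm across, lying among the discs; origin at its underside
- jar: bystander: green jar with a lid, 62 mm across, 75 mm high; origin: centre of its underside
- tub: bystander: white tub with a yellow lid, 89 mm across, 72 mm high; origin: centre of its underside
- tin: bystander: dark tin with a red lid, 66 mm across, 46 mm high; origin: centre of its underside
- driver: bystander: metal box 50 x 130 x 34 mm; origin: centre of its underside
- crescent: bystander: black C-shaped channel piece 110 mm across, 30 mm high; origin: centre of the C, at its underside
Not all that is in view belongs to the job. Leave any purple look-alike of the blank54 alone. Leave any red look-alike of the blank68 alone.

How it is judged:
On the way, in this order (a step that is already met when the one before it is completed fails the run):
1. the weight stands on the bench, off the plate (horizontal distance between weight and plate_top above 0.11 m and height (world z) of weight below 0.01 m and angle between weight's own z axis and vertical below 0.1 rad), for 0.2 s.
2. both pins of the spanner are in the lock ring's holes, at least 5 mm deep (((horizontal distance between spanner_pin0 and ring_hole0 below 0.005 m and z of each of spanner_pin0, spanner_pin1 in the frame of ring_centre below -0.005 m and horizontal distance between spanner_pin1 and ring_hole1 below 0.005 m) or (horizontal distance between spanner_pin0 and ring_hole1 below 0.005 m and z of each of spanner_pin0, spanner_pin1 in the frame of ring_centre below -0.005 m and horizontal distance between spanner_pin1 and ring_hole0 below 0.005 m))), for 0.2 s.
3. the lock ring is turned fully tight (within 0.06 rad of its stop) with both pins still in its holes (value of joint lock_ring above 1.19 rad and ((horizontal distance between spanner_pin0 and ring_hole0 below 0.005 m and z of each of spanner_pin0, spanner_pin1 in the frame of ring_centre below -0.003 m and horizontal distance between spanner_pin1 and ring_hole1 below 0.005 m) or (horizontal distance between spanner_pin0 and ring_hole1 below 0.005 m and z of each of spanner_pin0, spanner_pin1 in the frame of ring_centre below -0.003 m and horizontal distance between spanner_pin1 and ring_hole0 below 0.005 m))), for 0.1 s.
4. all the discs are stacked on the plate, centred within 8 mm, larger ones below smaller ones (horizontal distance between each of blank68, blank61, blank54, blank47, blank40 and plate_top below 0.008 m and z of blank68 in the frame of plate_top between 0.003 and 0.072 m and angle between the z axis of each of blank68, blank61, blank54, blank47, blank40 and the z axis of plate_top, either way round below 0.08 rad and linear speed of each of blank68, blank61, blank54, blank47, blank40 below 0.03 m/s and z of blank61 in the frame of plate_top between 0.003 and 0.072 m and z of blank54 in the frame of plate_top between 0.003 and 0.072 m and z of blank47 in the frame of plate_top between 0.003 and 0.072 m and z of blank40 in the frame of plate_top between 0.003 and 0.072 m and ((angle between blank68's own z axis and vertical below 1.5 rad and z of blank61 in the frame of blank68 above 0.012 m) or (angle between blank68's own z axis and vertical above 1.6 rad and z of blank61 in the frame of blank68 below -0.012 m)) and ((angle between blank68's own z axis and vertical below 1.5 rad and z of blank54 in the frame of blank68 above 0.012 m) or (angle between blank68's own z axis and vertical above 1.6 rad and z of blank54 in the frame of blank68 below -0.012 m)) and ((angle between blank68's own z axis and vertical below 1.5 rad and z of blank47 in the frame of blank68 above 0.012 m) or (angle between blank68's own z axis and vertical above 1.6 rad and z of blank47 in the frame of blank68 below -0.012 m)) and ((angle between blank68's own z axis and vertical below 1.5 rad and z of blank40 in the frame of blank68 above 0.012 m) or (angle between blank68's own z axis and vertical above 1.6 rad and z of blank40 in the frame of blank68 below -0.012 m)) and ((angle between blank61's own z axis and vertical below 1.5 rad and z of blank54 in the frame of blank61 above 0.012 m) or (angle between blank61's own z axis and vertical above 1.6 rad and z of blank54 in the frame of blank61 below -0.012 m)) and ((angle between blank61's own z axis and vertical below 1.5 rad and z of blank47 in the frame of blank61 above 0.012 m) or (angle between blank61's own z axis and vertical above 1.6 rad and z of blank47 in the frame of blank61 below -0.012 m)) and ((angle between blank61's own z axis and vertical below 1.5 rad and z of blank40 in the frame of blank61 above 0.012 m) or (angle between blank61's own z axis and vertical above 1.6 rad and z of blank40 in the frame of blank61 below -0.012 m)) and ((angle between blank54's own z axis and vertical below 1.5 rad and z of blank47 in the frame of blank54 above 0.012 m) or (angle between blank54's own z axis and vertical above 1.6 rad and z of blank47 in the frame of blank54 below -0.012 m)) and ((angle between blank54's own z axis and vertical below 1.5 rad and z of blank40 in the frame of blank54 above 0.012 m) or (angle between blank54's own z axis and vertical above 1.6 rad and z of blank40 in the frame of blank54 below -0.012 m)) and ((angle between blank47's own z axis and vertical below 1.5 rad and z of blank40 in the frame of blank47 above 0.012 m) or (angle between blank47's own z axis and vertical above 1.6 rad and z of blank40 in the frame of blank47 below -0.012 m))), for 0.2 s.
At the end, for the whole second after the job is handed in: Ring within 0.06 rad of its stop; discs flat, stacked larger below smaller within 8 mm of the plate centre; weight upright on top within 10 mm; spanner level in both notches, pins down, grip within 25 mm of the middle, within 0.25 rad of the rest; all at rest (all of step 4 and value of joint lock_ring above 1.19 rad and horizontal distance between weight and plate_top below 0.01 m and angle between weight's own z axis and vertical below 0.08 rad and linear speed of each of weight, spanner below 0.03 m/s and z of weight in the frame of plate_top above 0.04 m and horizontal distance between spanner_grip and rest_seat below 0.025 m and z of spanner_grip in the frame of rest_seat between 0 and 0.012 m and angle between spanner's own z axis and vertical below 0.1 rad and angle between the x axis of spanner and the x axis of rest, either way round below 0.25 rad); the robot touches nothing.
It fails at once if the lock ring turned without both pins of the spanner in its holes (velocity of joint lock_ring above 0.25 rad/s and not ((horizontal distance between spanner_pin0 and ring_hole0 below 0.005 m and z of each of spanner_pin0, spanner_pin1 in the frame of ring_centre below -0.002 m and horizontal distance between spanner_pin1 and ring_hole1 below 0.005 m) or (horizontal distance between spanner_pin0 and ring_hole1 below 0.005 m and z of each of spanner_pin0, spanner_pin1 in the frame of ring_centre below -0.002 m and horizontal distance between spanner_pin1 and ring_hole0 below 0.005 m))).
It fails at once if a bystander pushed more than 40 mm (distance of any of offcut, jar, tub, tin, driver, crescent from where it was at the start of the episode above 0.04 m).
It fails at once if a bystander knocked over (angle between any of offcut, jar, tub, tin, driver, crescent's own z axis and vertical above 0.6 rad).
Of blank68, blank61, blank54, blank47, blank40 only 3 to 5 are there at a start; the rules pass over those that are not, and their reading is None.
At some moment in a run one of blank68, blank61, blank54, blank47, blank40 may be knocked a few centimetres aside while the robot is not near it.
Once in a run the grip may slacken for a moment while it holds something.
It also fails if it takes over 208 s, if anything falls off the work surface, if the arm or the gripper's body presses on something with over 40 N, if the wrist force passes 120 N, or if a joint passes its speed limit or range.

## Robot

A 7-joint arm with a two-finger parallel gripper is mounted at the origin on the work surface. World frame = base frame: x ahead of the robot, y to its left, z up, the work surface at z = 0. Lengths are in m, angles in rad, forces in N, time in s.
With the tool pointing down it reaches from about 0.4 to 0.85 m from the base axis. Payload 4.4 kg.
Tool frame: the origin (TCP) lies at the very end of the fingers, on their centre line; the grasp point (between the pads) lies 19 mm behind it; z points along the fingers, y is the line along which they close (so a half turn about z gives the same grasp; the last joint's range is limited). The gripper opens to 94 mm and grips with 3 to 60 N. Pads are 16 mm wide; open, the fingers measure 119 mm over their backs; the gripper's body (75 mm by 177 mm) begins 78 mm behind the grasp point.
Start: joints at [-1.354, 0.628, 0.038, 1.517, -0.027, 0.996, -0.02], TCP at [0.181, 0.624, 0.205] pointing down, gripper open.
Joint ranges: [-3.06, 3.06], [-0.37, 2.12], [-1.25, 1.32], [0.18, 2.47], [-1.1, 4.24], [0.23, 1.98], [-2.94, 2.94]. Speed limits (rad/s): [2.57, 2.57, 3.14, 3.14, 3.14, 3.14, 3.14].

## Interface

Orientations are given as a 3x3 rotation matrix whose columns are the frame's x, y, z axes.
In Python, from station import * gives the robot as it stands. The module is installed in compiled form; this text tells all that it offers. Calls block until the motion is done:
- move_ptp(position, orientation): joint-space move of the TCP to a pose.
- servo_line(position, attitude=None, rate=0.15): straight line of the TCP; attitude=None keeps the orientation; rate is the mean speed in m/s.
- set_joints(angles): joint-space move.
- command_gripper(opening): finger opening in m; the grip force is fixed at half the most; returns when the fingers have stopped.
- wait(seconds).
- ik(position, orientation): joint angles nearest the present ones, or None.
- read_state(): the state.
- capture(name): name is "side" or "top"; returns the picture (400x640x3 uint8, blue, green, red); there is no depth.
- camera_model(name): a dict with "fx", "fy", "cx", "cy" (pixels), "k1" (the pictures are not rectified: a ray, as slopes to the right and down, at radius r is drawn at 1 + k1 r^2 times it, then the intrinsics apply), "camera_from_world" (4x4, takes a point from world to camera coordinates). Camera axes: x right, y down, z forward; pixel columns grow to the right and rows downward; lengths in m; the calibration is good to about 2 mm. A picture is of the moment at which its call begins. camera_model takes no time and is no camera call.
A pose or a line that the arm cannot do raises PlanningError and nothing moves.
- sign_off(): hands the job in; it is judged then, once.
Trained networks look in the newest picture that a camera, given by its name, has taken for a name from the list of things; names that differ only in an ending like _2 or _b are one class to them, and where a whole thing is asked for, a point or a joint stands for the part that bears it (a point fixed in the world has none). Each returns a list of dicts, best first, with "confidence" (0 to 1); they miss things now and then, are a little off and sometimes report something else, mostly with a low value. They report only what shows in the picture. A call takes as long as a camera call. They do not tell look-alikes from the thing itself.
- find_in(name, camera): "rect" ([left, top, right, bottom] in pixels, round what is visible of it).
- trace(name, camera): "mask" (400x640 bool, what is visible of it) and "rect" ([left, top, right, bottom] in pixels, round what is visible of it).
The state is a dict: "clock": time; "q": joint angles; "joint_velocities": joint speeds; "tau": joint torques, N m; "tool_pos": TCP position; "orientation": TCP orientation; "contact_force": force on the tool from outside, world axes, zero at the start; "moment": the same for the moment, N m; "width": finger opening in m; "grip_force": force on a finger pad.
Only numpy, scipy, OpenCV 4.12 (cv2) and the standard library are available. Lean on these libraries where they do the work, as an engineer would, in place of code of your own. Each camera call takes 0.05 s, during which the arm holds its last target. There are 200 camera calls.

## Working session

There is one attempt and no reset: what is moved stays moved. The work goes in short steps, each a Python script; the robot and the scene stay as the last script left them, time stands still between calls to the robot, and variables do not carry over. Pictures are saved under pics/ and viewed, at most 14 in all, crops included, and the job is handed in when it is done.

```bash
mkdir -p pics
python3 - <<'E'
from station import *
import cv2,numpy as np
for n in("top","side"):
    im=capture(n); cv2.imwrite(f"pics/{n}0.png",im)
    m=camera_model(n); print(n,{k:(np.round(v,3).tolist()) for k,v in m.items()})
s=read_state(); print(s["clock"],s["orientation"],s["width"])
E
```

```text
top {'fx': 495.641, 'fy': 495.641, 'cx': 320.503, 'cy': 199.653, 'k1': -0.04, 'camera_from_world': [[-0.023, -1.0, 0.016, 0.018], [-0.992, 0.021, -0.121, 0.531], [0.121, -0.019, -0.993, 1.492], [0.0, 0.0, 0.0, 1.0]]}
side {'fx': 373.113, 'fy': 373.113, 'cx': 320.892, 'cy': 196.704, 'k1': -0.049, 'camera_from_world': [[-0.873, -0.487, 0.007, 0.491], [-0.36, 0.635, -0.683, 0.221], [0.328, -0.6, -0.73, 0.834], [0.0, 0.0, 0.0, 1.0]]}
0.1 [[-9.60282386e-01  2.79029694e-01 -4.11114846e-04]
 [ 2.79029994e-01  9.60281119e-01 -1.56048481e-03]
 [-4.06357738e-05 -1.61321945e-03 -9.99998698e-01]] 0.09413501691598752
```

View pics/top0.png

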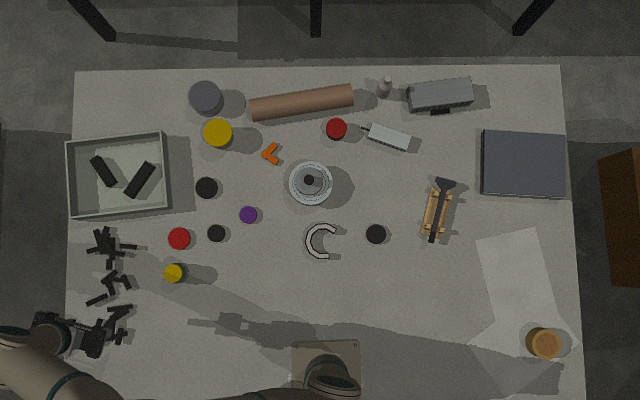

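View pics/side0.png

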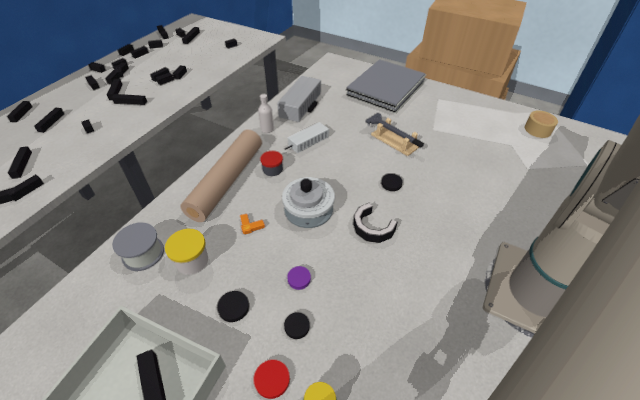

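Candidates for the discs in the top view: black at (206,188), (216,233) and (376,234). Purple (248,215) and red (179,238) are look-alikes to leave. (336,128) is the tin. The spanner lies in its rest at (437,210), the turntable with the weight is at (310,183), and the crescent at (322,240).

```bash
cat > h.py <<'E'
from station import *
import cv2,numpy as np
from scipy.optimize import least_squares
CM={n:camera_model(n) for n in("top","side")}
def proj(P,n):
    m=CM[n];T=np.array(m["camera_from_world"]);c=np.atleast_2d(P)@T[:3,:3].T+T[:3,3]
    s=c[:,:2]/c[:,2:];s=s*(1+m["k1"]*(s**2).sum(1,keepdims=True))
    return s*[m["fx"],m["fy"]]+[m["cx"],m["cy"]]
def ray(px,n):
    m=CM[n];T=np.array(m["camera_from_world"]);d=(np.array(px)-[m["cx"],m["cy"]])/[m["fx"],m["fy"]];s=d.copy()
    for _ in range(10): s=d/(1+m["k1"]*(s@s))
    R=T[:3,:3];return -R.T@T[:3,3],R.T@np.append(s,1)
def at_z(px,n,z):
    o,d=ray(px,n);return o+d*(z-o[2])/d[2]
def tri(a,b):  # top px, side px -> point and gap
    o1,d1=ray(a,"top");o2,d2=ray(b,"side")
    t=np.linalg.lstsq(np.c_[d1,-d2],o2-o1,rcond=None)[0];p,q=o1+d1*t[0],o2+d2*t[1]
    return (p+q)/2,np.linalg.norm(p-q)
A=np.linspace(0,2*np.pi,73)[:-1]
def circ(x,y,z,d): return np.c_[x+d/2*np.cos(A),y+d/2*np.sin(A),0*A+z]
def cyl_mom(x,y,z0,z1,d,n):
    h=cv2.convexHull(proj(np.r_[circ(x,y,z0,d),circ(x,y,z1,d)],n).astype(np.float32))
    m=cv2.moments(h);return np.array([m["m10"]/m["m00"],m["m01"]/m["m00"],np.sqrt(m["m00"])])
def mask_mom(k):
    ys,xs=np.nonzero(k);return np.array([xs.mean(),ys.mean(),np.sqrt(len(xs))])
def down(yaw): # tool pointing down, tool y (closing line) at world angle yaw
    c,s=np.cos(yaw),np.sin(yaw);y=np.array([c,s,0]);z=np.array([0,0,-1.]);return np.c_[np.cross(y,z),y,z]
def black(im,px,r=22,th=45):
    """connected dark blob about px"""
    g=im.max(2).astype(int);k=(g<th).astype(np.uint8);_,l=cv2.connectedComponents(k)
    v=l[int(px[1]),int(px[0])];return (l==v)&(v>0)
def fit_disc(ims,px,z0=0.,zfix=None):
    """x,y,top height,d from blobs in both views"""
    km={n:mask_mom(black(ims[n],px[n])) for n in px}
    f=lambda p:np.concatenate([cyl_mom(p[0],p[1],z0,p[2],p[3],n)-km[n] for n in km])
    p0=at_z(px["top"],"top",.015);r=least_squares(f,[p0[0],p0[1],.015,.055],x_scale=.01,diff_step=1e-4)
    return r.x,r.fun
E
python3 - <<'E'
from h import *
ims={n:cv2.imread(f"pics/{n}0.png") for n in("top","side")}
for px in({"top":(206,188),"side":(233,306)},{"top":(216,233),"side":(297,325)},{"top":(376,234),"side":(392,182)}):
    p,f=fit_disc(ims,px);print(np.round(p,4),np.round(f,2))
for n in("top","side"):capture(n)
for o in("weight","turntable","rest","spanner","crescent","offcut","blank68","blank61","blank54","blank47","blank40"):
    for n in("top","side"):
        for t in trace(o,n)[:3 if o[:5]=="blank" else 1]: 
            print(o,n,round(t["confidence"],2),np.round(t["rect"]),np.round(mask_mom(t["mask"]),1))
        
print(np.round(at_z((310,181),"top",.055),3),np.round(at_z((437,210),"top",.034),3),np.round([at_z(p,"top",0)[:2] for p in((300,330),(200,290),(322,240),(270,154),(248,215),(336,128))],3))
E
```

```text
[0.579  0.3611 0.0156 0.0644] [ 0.27  0.24 -0.23 -0.23  0.04  0.16]
[0.4363 0.3304 0.0144 0.0508] [ 0.26  0.24 -0.35 -0.23  0.05  0.24]
[ 0.4232 -0.1649  0.0135  0.0577] [ 0.44  0.14 -0.4  -0.33  0.44  0.43]
weight top 0.73 [296. 167. 323. 197.] [308.9 180.7  25.2]
weight side 0.95 [292. 179. 323. 207.] [305.4 192.8  26.9]
turntable top 0.61 [284. 160. 332. 208.] [311.2 184.7  32.3]
turntable side 0.73 [365. 111. 424. 148.] [393.3 128.9  20.9]
rest top 0.72 [419. 189. 453. 239.] [434.9 212.8  27.3]
rest side 0.71 [370. 116. 418. 159.] [395.1 138.9  26.3]
spanner top 0.75 [426. 181. 458. 247.] [440.  203.3  23.1]
spanner side 0.8 [366. 113. 423. 148.] [393.  128.8  20.9]
crescent top 0.74 [303. 222. 335. 260.] [317.4 239.2  21.9]
crescent side 0.78 [350. 204. 397. 244.] [371.  225.9  28.9]
offcut top 0.58 [263. 144. 275. 164.] [269.5 153.3  14.2]
offcut side 0.64 [238. 213. 265. 235.] [249.4 224.1  17.5]
blank68 top 0.81 [237. 205. 253. 226.] [247.4 214.3  14.8]
blank68 top 0.79 [168. 228. 188. 250.] [178.7 238.6  20.2]
blank68 top 0.74 [430. 178. 458. 244.] [440.4 201.8  21. ]
blank6
[... 1042 characters left out ...]
[440.4 201.8  21. ]
blank47 side 0.91 [216. 292. 249. 322.] [232.9 306.   28.5]
blank47 side 0.7 [285. 314. 308. 339.] [296.2 325.5  22. ]
blank47 side 0.68 [290. 268. 309. 291.] [298.1 277.3  21.2]
blank40 top 0.81 [237. 205. 253. 226.] [247.4 214.3  14.8]
blank40 top 0.79 [168. 228. 188. 250.] [178.7 238.6  20.2]
blank40 top 0.74 [430. 178. 458. 244.] [440.4 201.8  21. ]
blank40 side 0.91 [216. 292. 249. 322.] [232.9 306.   28.5]
blank40 side 0.7 [285. 314. 308. 339.] [296.2 325.5  22. ]
blank40 side 0.68 [290. 268. 309. 291.] [298.1 277.3  21.2]
[0.586 0.037 0.055] [ 0.491 -0.352  0.034] [[ 0.136  0.077]
 [ 0.264  0.382]
 [ 0.409  0.004]
 [ 0.684  0.162]
 [ 0.492  0.233]
 [ 0.765 -0.05 ]]
```

Fitted diameters 64.4, 50.8 and 57.7 mm, all about 3 mm low from the dark threshold, so the discs are 68, 54 and 61. The order is clear. Next is the knob, then moving the weight.

```bash
cat >> h.py <<'E'
def fit_knob(ims,px,h=.025):
    km={n:mask_mom(black(ims[n],px[n],th=40)) for n in px}
    f=lambda p:np.concatenate([cyl_mom(p[0],p[1],p[2]-h,p[2],p[3],n)-km[n] for n in km])
    p0=at_z(px["top"],"top",.1);r=least_squares(f,[p0[0],p0[1],.1,.03],x_scale=.01,diff_step=1e-4)
    return r.x,r.fun
def st(): 
    s=read_state();return round(s["clock"],1),np.round(s["tool_pos"],4),round(s["width"],4),np.round(s["contact_force"],1),np.round(s["grip_force"],1)
ZT=.20
def up(z=ZT,rate=.3):
    p=np.array(read_state()["tool_pos"]);servo_line([p[0],p[1],z],rate=rate)
def go(x,y,yaw,z=ZT): move_ptp([x,y,z],down(yaw))
E
python3 - <<'E'
from h import *
ims={n:cv2.imread(f"pics/{n}0.png") for n in("top","side")}
p,f=fit_knob(ims,{"top":(309,180),"side":(306,185)});print(np.round(p,4),np.round(f,2))
for yaw in np.arange(-1.5,1.6,.5):
    print(yaw,[None if q is None else np.round(q[[0,6]],2).tolist() for q in (ik([x,y,z],down(yaw)) for x,y,z in((.586,.037,.08),(.6,-.21,.02),(.58,.361,.01),(.436,.33,.01),(.423,-.165,.01),(.49,-.35,.02)))])
a=cv2.resize(ims["top"][150:215,275:345],None,fx=5.5,fy=5.5,interpolation=cv2.INTER_CUBIC)
b=cv2.resize(ims["side"][165:235,265:345],None,fx=5,fy=5,interpolation=cv2.INTER_CUBIC)
h=min(a.shape[0],b.shape[0]);cv2.imwrite("pics/knob.png",np.hstack([a[:h],b[:h]]))
E
```

```text
[0.5835 0.0409 0.1076 0.0242] [ 0.14  0.26 -0.55 -0.25 -0.04  0.5 ]
-1.5 [[-0.52, -0.96], [-0.01, -0.64], [-0.93, -1.5], [-1.02, -1.46], [0.17, -0.63], [0.42, -0.62]]
-1.0 [[-0.45, -0.56], [0.04, -0.23], [-0.87, -1.11], [-0.96, -1.08], [0.22, -0.29], [0.48, -0.24]]
-0.5 [[-0.39, -0.17], [0.1, 0.16], [-0.77, -0.78], [-0.88, -0.75], [0.24, 0.11], [0.54, 0.15]]
0.0 [[-0.31, 0.22], [0.16, 0.54], [-0.73, -0.36], [-0.81, -0.41], [0.36, 0.11], [0.59, 0.54]]
0.5 [[-0.24, 0.6], [0.23, 0.91], [-0.68, 0.05], [-0.77, -0.02], [0.36, 0.62], [0.65, 0.92]]
1.0 [[-0.17, 0.98], [0.3, 1.27], [-0.63, 0.47], [-0.72, 0.36], [0.37, 1.05], [0.72, 1.29]]
1.5 [[-0.09, 1.36], [0.37, 1.64], [-0.58, 0.87], [-0.67, 0.74], [0.41, 1.42], [0.78, 1.67]]
```

View pics/knob.png

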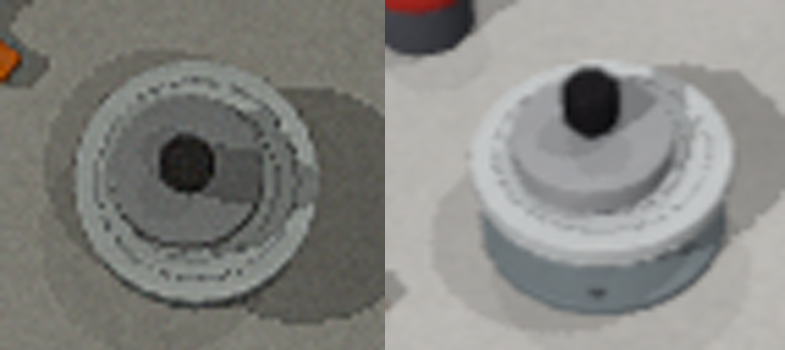

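The crop shows the knob (top crop at about 188,163) on the weight, off-centre on the plate. Its top measures 107.6 mm, which agrees with the text. Lifting it now.

Run:
```python
from h import *
command_gripper(.07); go(.5835,.0409,0,.2)
servo_line([.5835,.0409,.078],rate=.12); print(st())
command_gripper(.0); print(st())
servo_line([.5835,.0409,.16],rate=.12); print(st())
servo_line([.60,-.21,.16],rate=.2); print(st())
servo_line([.60,-.21,.032],rate=.15);servo_line([.60,-.21,.022],rate=.03); print(st())
command_gripper(.07);print(st())
up(.2)
go(.5,-.35,0,.35)
set_joints([-1.354,.3,.038,1.6,-.027,.996,-.02])
print(st())
for n in("top","side"): cv2.imwrite(f"pics/{n}1.png",capture(n))
im={n:cv2.imread(f"pics/{n}1.png") for n in("top","side")}
a=cv2.resize(im["top"][155:215,280:345],None,fx=6,fy=6,interpolation=cv2.INTER_CUBIC)
b=cv2.resize(im["side"][170:230,270:340],None,fx=6,fy=6,interpolation=cv2.INTER_CUBIC)
cv2.imwrite("pics/ring.png",np.hstack([a,b]))
```

```text
(5.5, array([0.5841, 0.0409, 0.0787]), 0.0704, array([ 0.7, -0.4,  0.1]), np.float64(0.0))
(6.3, array([0.5838, 0.0409, 0.0781]), 0.0289, array([ 1.1, -0.3, -0.1]), np.float64(30.0))
(7.1, array([0.5825, 0.0411, 0.1591]), 0.0291, array([ 0. ,  0. , -7.2]), np.float64(30.0))
(8.5, array([ 0.6002, -0.2079,  0.1597]), 0.0293, array([ 0.1,  1.5, -6. ]), np.float64(30.0))
(10.0, array([ 0.6007, -0.2101,  0.0228]), 0.0288, array([-0.9,  0.3,  0.9]), np.float64(30.0))
(10.8, array([ 0.6  , -0.21 ,  0.022]), 0.0702, array([-1. ,  0. , -0.3]), np.float64(0.0))
(15.9, array([0.1743, 0.5939, 0.3826]), 0.0701, array([0.3, 0.3, 0.1]), np.float64(0.0))
```

View pics/ring.png

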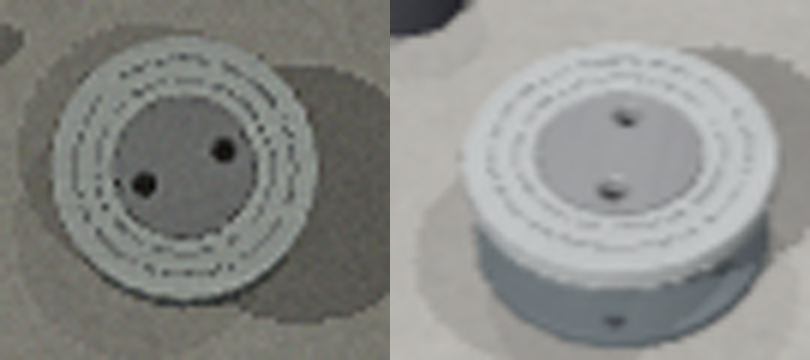

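View pics/top1.png

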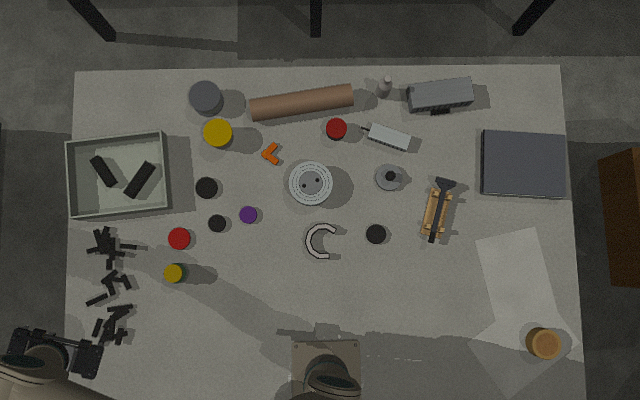

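The top view shows three black discs: 68 (206,188), 54 now at (217,223), knocked aside, and 61 (376,234). The weight stands at (390,177). The ring holes are near (304.2,185.7) and (317.2,180.0) in the top view. Next I measure the ring and spanner precisely.

Run:
```python
from h import *
ims={n:[capture(n) for _ in range(4)] for n in("top","side")}
g={n:np.mean(ims[n],0) for n in ims}
np.save("g1.npy",g,allow_pickle=True)
C={"top":(310.7,182.8),"side":(305,197)}
# ring: edge along radial rays of the projected model circles
from scipy.ndimage import map_coordinates,gaussian_filter
def edge(n,c,d,zr,lo,hi):
    gr=gaussian_filter(g[n].mean(2),.5);out=[]
    for a in A:
        rs=np.arange(lo,hi,.0005);P=np.c_[c[0]+rs*np.cos(a),c[1]+rs*np.sin(a),0*rs+zr]
        px=proj(P,n);v=map_coordinates(gr,[px[:,1],px[:,0]],order=1)
        k=np.argmax(np.gradient(gaussian_filter(v,3)));out.append(P[k])
    return np.array(out)
c={n:at_z(C[n],n,.055) for n in C}
for it in range(3):
  for n in C:
    E_=edge(n,c[n],.072,.055,.030,.041)
    f=lambda p:np.hypot(E_[:,0]-p[0],E_[:,1]-p[1])-p[2]
    r=least_squares(f,[*c[n][:2],.036],loss="soft_l1",f_scale=.001);c[n]=np.array([r.x[0],r.x[1],.055]);print(n,np.round(r.x,4),np.round(np.std(f(r.x)),4))
t,s=[proj(c[n],n)[0] for n in("top","side")];print("tri ring",tri(t,s),t,s)
# holes
for n,hs in(("top",((304.2,185.7),(317.2,180.))),("side",((270+627/6-65,170+117/6),(270+612/6-65,170+188/6)))):
    gr=g[n].mean(2)
    for h in hs:
        x,y=int(round(h[0])),int(round(h[1]));w=gr[y-4:y+5,x-4:x+5];bg=np.median(gr[y-6:y+7,x-6:x+7]);k=np.clip(bg-12-w,0,None)
        yy,xx=np.mgrid[y-4:y+5,x-4:x+5];q=((xx*k).sum()/k.sum(),(yy*k).sum()/k.sum());print(n,np.round(q,2),np.round(at_z(q,n,.055),4))
for n,b in(("top",(415,170,470,250)),("side",(355,100,430,160))):
    x0,y0,x1,y1=b;cv2.imwrite(f"pics/sp_{n}.png",cv2.resize(g[n][y0:y1,x0:x1],None,fx=7,fy=7,interpolation=cv2.INTER_CUBIC))
a,b=cv2.imread("pics/sp_top.png"),cv2.imread("pics/sp_side.png");H=max(a.shape[0],b.shape[0])
pad=lambda i:cv2.copyMakeBorder(i,0,H-i.shape[0],0,0,cv2.BORDER_CONSTANT);o=np.hstack([pad(a),pad(b)]);print(o.shape);cv2.imwrite("pics/sp.png",cv2.resize(o,None,fx=.85,fy=.85))
```

```text
top [0.5817 0.0363 0.0371] 0.0005
side [0.5843 0.0443 0.0355] 0.0029
top [0.5818 0.0364 0.0372] 0.0005
side [0.5844 0.0443 0.0354] 0.0029
top [0.5818 0.0363 0.0373] 0.0005
side [0.5844 0.0443 0.0354] 0.0029
tri ring (array([0.58555961, 0.03739293, 0.04726014]), np.float64(0.005469791924904483)) [310.27398813 182.42533015] [304.99392466 197.00834903]
top [303.51 185.46] [0.5729 0.057  0.055 ]
top [317.01 179.49] [0.5904 0.0156 0.055 ]
side [308.69 189.41] [0.5899 0.0161 0.055 ]
side [306.39 201.84] [0.5727 0.057  0.055 ]
(560, 910, 3)[ WARN:0@3.804] global loadsave.cpp:1063 imwrite_ Unsupported depth image for selected encoder is fallbacked to CV_8U.
```

View pics/sp.png

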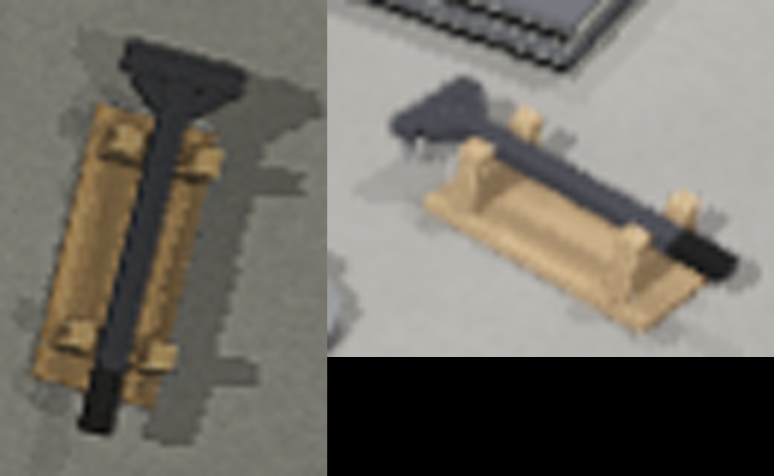

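The crop shows the spanner lying in the rest, head up and slightly right, with its tail black at crop (98,415). Both views agree on the holes at z=55 mm: (.5729,.0570) and (.5904,.0156).

```bash
cat >> h.py <<'E'
def poly_sp(x,y,h,zt):
    """outline of bar parts (head bar, handle) of a spanner with origin x,y, heading h, underside z zt-.012"""
    L=[]
    for a,b,w in((-.009,.009,.032),(-.195,-.009,.008)):
        for z in(zt,zt-.012):
            for u,v in((a,-w),(a,w),(b,w),(b,-w)): L.append((x+u*np.cos(h)-v*np.sin(h),y+u*np.sin(h)+v*np.cos(h),z))
    return np.array(L)
E
python3 - <<'E'
from h import *
g=np.load("g1.npy",allow_pickle=True).item()
I=g["top"].max(2);print(np.round(I[200:216:4,428:448]).astype(int))
k=(I<72).astype(np.uint8);k[:,:415]=0;k[:,470:]=0;k[:170]=0;k[250:]=0
_,l,s,_=cv2.connectedComponentsWithStats(k);i=1+np.argmax(s[1:,4]);ys,xs=np.nonzero(l==i)
P=np.array([at_z((a,b),"top",.046)[:2] for a,b in zip(xs,ys)])
h=-.24
for _ in range(5):
    u=np.array([np.cos(h),np.sin(h)]);v=np.array([-u[1],u[0]])
    a,b=P@u,P@v;m=(a<a.max()-.075)
    h+=np.polyfit(a[m],b[m],1)[0]
print("len",a.max()-a.min(),"heading",h,"width",b.max()-b.min(),"handle v",np.median(b[m]),"head mid",(b[a>a.max()-.02].max()+b[a>a.max()-.02].min())/2)
# ends at handle centre line via profile
vm=np.polyval(np.polyfit(a[m],b[m],1),a.mean())
from scipy.ndimage import map_coordinates
for e,sg in((a.min(),-1),(a.max(),1)):
    t=np.arange(e-.012,e+.012,.001);pr=np.mean([map_coordinates(I,[q[:,1],q[:,0]],order=1) for q in (proj(np.c_[np.outer(t,u)+(vm+o)*v,0*t+.046],"top") for o in(-.004,0,.004))],0)
    print(np.round(e,4),np.round(t[0],4),np.round(pr[::2]).astype(int))
print("u,v",u,v,vm)
for e in (a.min()+.195-.095,a.max()-.009-.095): print("grip est",e*u+vm*v)
# height: side handle tail/ head corners?
for zt in(.04,.046,.052):
    o=(a.max()-.009)*u+vm*v; print(zt,np.round(proj(np.r_[np.c_[o[None]-.195*u,zt],np.c_[(o+.009*u+.032*v)[None],zt],np.c_[(o+.009*u-.032*v)[None],zt]],"side"),1).tolist())
E
```

```text
[[110 151 146 121 118 112 110 113 116 110  55  52  52  50  52  57  92 101
   62  48]
 [154 148 137 130 106 113 113 115 112  81  50  52  51  48  65 110 126 139
  130 101]
 [148 134 129 113 110 111 121 132  76  53  50  51  48  52  98 137 124 100
  103  99]
 [132 131 116 110 108 119 131  77  51  54  52  54  51  96 138 124  96 102
  101  91]]
len 0.20403433222875228 heading -0.29247609536219105 width 0.06509857331125382 handle v -0.19654554169841976 head mid -0.19741097476335073
0.4687 0.4567 [119 119 121 121 125 115  65  27  26  29  29  29  30]
0.6727 0.6607 [ 51  51  51  50  49  57  81 110 122 122 121 120 118]
u,v [ 0.95753289 -0.28832405] [0.28832405 0.95753289] -0.19653766016134358
grip est [ 0.48783889 -0.35214805]
grip est [ 0.48787176 -0.35215795]
0.04 [[421.6, 146.2], [364.2, 121.5], [376.8, 113.8]]
0.046 [[422.0, 144.7], [364.3, 120.0], [377.0, 112.3]]
0.052 [[422.4, 143.1], [364.5, 118.5], [377.2, 110.8]]
```

Run:
```python
from h import *
h=-.2925;gx,gy=.4878,-.3522
command_gripper(.05); go(.35,-.05,h+np.pi/2,.3); go(gx,gy,h+np.pi/2,.15)
servo_line([gx,gy,.026],rate=.12); print(st()); command_gripper(0.); print(st())
servo_line([gx,gy,.12],rate=.1); print(st())
c=np.array([.58165,.0363]);H=np.arctan2(.0414,-.0175)-np.pi/2
g=c-.095*np.array([np.cos(H),np.sin(H)]);print(H,g)
go(*g,H+np.pi/2,.14);servo_line([*g,.10],rate=.1);wait(.3);s=read_state();print(st(),s["orientation"])
for n in("top","side"): cv2.imwrite(f"pics/{n}2.png",capture(n))
im={n:cv2.imread(f"pics/{n}2.png") for n in("top","side")}
a=cv2.resize(im["top"][140:220,270:350],None,fx=5,fy=5,interpolation=cv2.INTER_CUBIC)
b=cv2.resize(im["side"][160:240,260:340],None,fx=5,fy=5,interpolation=cv2.INTER_CUBIC)
cv2.imwrite("pics/over.png",np.hstack([a,b]))
```

```text
(21.9, array([ 0.4882, -0.3527,  0.0267]), 0.0499, array([-0.1,  0.1, -0.1]), np.float64(0.0))
(22.5, array([ 0.4878, -0.3527,  0.0262]), 0.0157, array([ 0.5, -0.7,  0.9]), np.float64(30.0))
(23.6, array([ 0.4875, -0.3517,  0.1193]), 0.0158, array([ 0.3, -1.1, -3. ]), np.float64(30.0))
0.3999254233774605 [ 0.49414645 -0.00068822]
(25.8, array([ 0.4945, -0.0006,  0.1004]), 0.0158, array([-0.1, -0.8, -2.7]), np.float64(30.0)) [[-9.21010531e-01 -3.89536621e-01  9.06859692e-04]
 [-3.89536682e-01  9.21010945e-01  1.16352195e-04]
 [-8.80551143e-04 -2.46093519e-04 -9.99999582e-01]]
```

View pics/over.png

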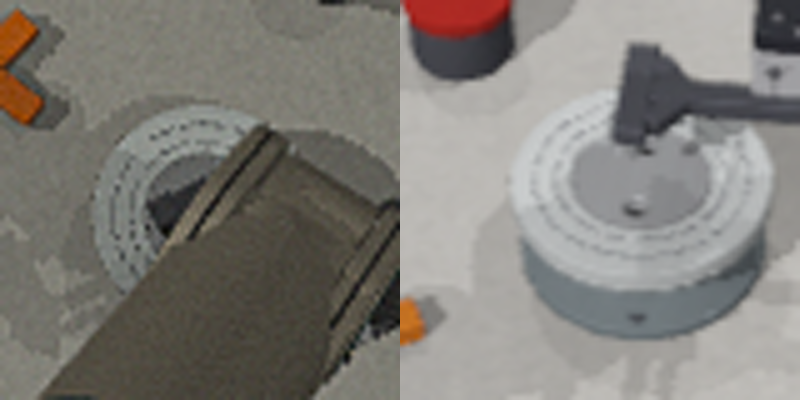

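The top view is mostly blocked by the arm. The side view shows the head over the ring, with the near pin above the near hole. Descending with force checks.

```bash
cat >> h.py <<'E'
def fz(): return np.array(read_state()["contact_force"])
def descend(xy,zs,ztar,F0,lim=6,step=.001):
    """step down until ztar or upward force above lim; returns z reached"""
    z=zs
    while z>ztar+1e-6:
        z=max(ztar,z-step);servo_line([*xy,z],rate=.03)
        f=fz()-F0
        if f[2]>lim or np.hypot(f[0],f[1])>15: break
    return z,np.round(f,1)
E
python3 - <<'E'
from h import *
H=.3999;c=np.array([.58165,.0363]);g=c-.095*np.array([np.cos(H),np.sin(H)])
F0=fz()
servo_line([*g,.066],rate=.08);wait(.2);print(st(),"F0",F0)
cv2.imwrite("pics/side3.png",cv2.resize(capture("side")[165:225,270:350],None,fx=8,fy=8,interpolation=cv2.INTER_CUBIC))
print(descend(g,.066,.0575,F0),st())
E
```

```text
(26.6, array([ 0.4945, -0.0007,  0.0664]), 0.016, array([-0.5,  0.7, -2.9]), np.float64(30.0)) F0 [ 0.81462238 -1.10459774 -2.61847326]
(0.0575, array([-1. ,  1.8, -0.1])) (28.9, array([ 0.4941, -0.0007,  0.0575]), 0.0161, array([-0.2,  0.7, -2.7]), np.float64(30.0))
```

View pics/side3.png

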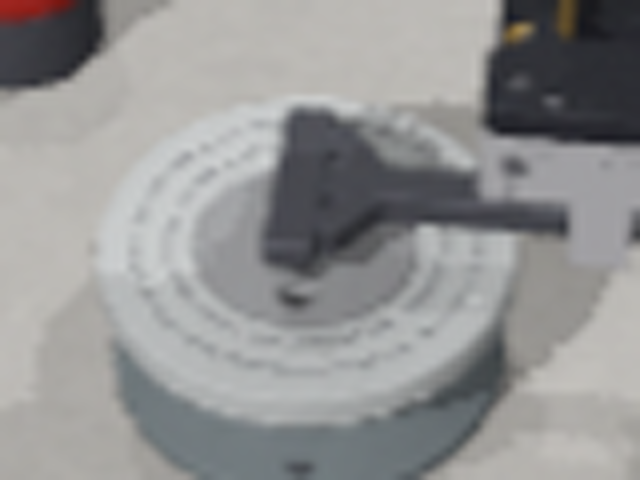

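No contact force with the pins 3 mm below the plate top, so they have entered. Going to full depth, then turning in small arcs.

Run:
```python
from h import *
H=.3999;c=np.array([.58165,.0363]);g=c-.095*np.array([np.cos(H),np.sin(H)])
F0=np.array([.8,-1.1,-2.6])
print(descend(g,.0575,.052,F0),st());wait(.4)
s0=np.array(read_state()["moment"])
for i in range(1,60):
    a=H-.04*i
    q=c-.095*np.array([np.cos(a),np.sin(a)])
    servo_line([*q,.052],attitude=down(a+np.pi/2),rate=.03)
    s=read_state();f=np.array(s["contact_force"]);m=np.array(s["moment"])
    ft=f[:2]@np.array([-np.sin(a),np.cos(a)])
    if i%3==0: print(i,round(.04*i,2),np.round(f,1),round(ft,1),np.round(m-s0,2),round(s["width"],4),np.round(np.array(s["tool_pos"])[:2]-q,4))
    if abs(ft)>22 or f[2]>12: print("stop",i,f,ft,m);break
    if i*.04>1.36: break
print(st(),a)
cv2.imwrite("pics/side4.png",cv2.resize(capture("side")[165:225,270:350],None,fx=8,fy=8,interpolation=cv2.INTER_CUBIC))
```

```text
(0.052, array([-0.3,  1.2,  1.1])) (30.4, array([ 0.4941, -0.0007,  0.052 ]), 0.0156, array([ 0.5,  0.1, -1.5]), np.float64(30.0))
3 0.12 [-2.8 -2.4 -2. ] -1.5 [-0.51  0.65  0.07] 0.0155 [-0.0007 -0.0006]
6 0.24 [-4.4 -2.9 -2.8] -2.1 [-0.76  0.89  0.06] 0.0153 [-0.0007 -0.0004]
9 0.36 [-4.2 -2.9 -2.3] -2.8 [-0.77  0.92  0.04] 0.0157 [-0.0008 -0.0003]
12 0.48 [-3.9 -3.  -2.2] -3.3 [-0.75  0.99 -0.03] 0.0156 [-0.0007 -0.0001]
15 0.6 [-4.5 -2.3 -1.8] -3.2 [-0.69  0.97  0.03] 0.0158 [-0.0007 -0.    ]
18 0.72 [-4.3 -2.6 -1.6] -3.8 [-0.61  0.97 -0.04] 0.0155 [-0.0006  0.0001]
21 0.84 [-4.2 -1.5 -1.8] -3.1 [-0.61  1.07 -0.06] 0.0155 [-0.0005  0.0002]
24 0.96 [-4.8 -1.4 -2.6] -3.7 [-0.48  1.07 -0.03] 0.0158 [-0.0004  0.0002]
27 1.08 [-3.1 -1.  -2.7] -2.7 [-0.34  1.1  -0.09] 0.0156 [-0.0003  0.0002]
30 1.2 [-7.1 -1.9 -2.1] -6.5 [-0.68  1.47  0.19] 0.0153 [-0.001  -0.0005]
33 1.32 [-16.6 -13.   -0.6] -21.1 [-3.23  3.84  0.66] 0.0163 [-0.0075 -0.0063]
stop 34 [-21.06302479 -17.71516995  -0.74578637] -27.414412991966113 [-4.08843468  4.83543316  0.65734405]
(40.2, array([0.5172, 0.1058, 0.0501]), 0.0171, array([-21.1, -17.7,  -0.7]), np.float64(31.4)) -0.9601000000000002
```

View pics/side4.png

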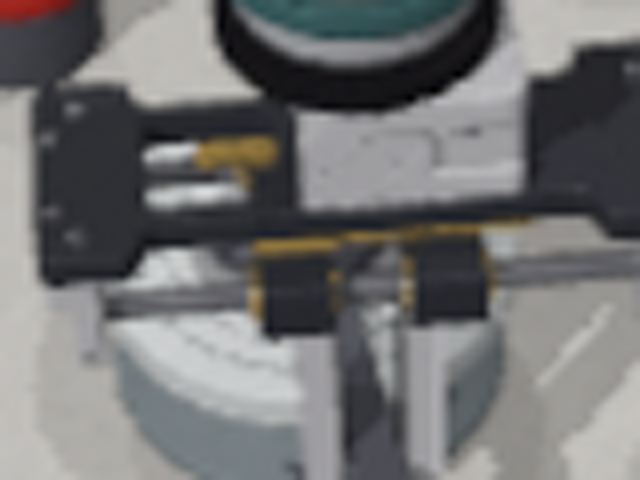

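The force climbs sharply after 1.2 rad of turn (27 N at the handle, about 2.6 N m), so the ring is on its stop. Unloading to mid-play and lifting out.

Run:
```python
from h import *
H=.3999;c=np.array([.58165,.0363])
for r in(1.28,1.22,1.17,1.14):
    a=H-r;q=c-.095*np.array([np.cos(a),np.sin(a)])
    servo_line([*q,.052],attitude=down(a+np.pi/2),rate=.03);wait(.2);print(r,st(),np.round(read_state()["moment"],2))
```

```text
1.28 (40.8, array([0.5161, 0.1045, 0.0511]), 0.0164, array([-12.5, -10.9,  -1.7]), np.float64(28.9)) [-2.55  3.03  0.15]
1.22 (41.4, array([0.5149, 0.1037, 0.0516]), 0.0159, array([-7.4, -5.1, -2.4]), np.float64(29.4)) [-1.31  1.93 -0.05]
1.17 (41.9, array([0.5136, 0.1026, 0.052 ]), 0.0156, array([-4.3,  0. , -3.2]), np.float64(30.0)) [-0.16  1.1  -0.27]
1.14 (42.3, array([0.512 , 0.1006, 0.0521]), 0.0155, array([-3. ,  0.1, -2.8]), np.float64(30.0)) [-0.06  0.65 -0.1 ]
```

Run:
```python
from h import *
p=np.array(read_state()["tool_pos"])
x,y=p[:2]
for z in(.058,.065,.075): servo_line([x,y,z],rate=.04);print(z,st())
servo_line([x,y,.15],rate=.15)
h=-.2925
go(.4878,-.3522,h+np.pi/2,.14);wait(.2)
cv2.imwrite("pics/side5.png",capture("side"));cv2.imwrite("pics/top5.png",capture("top"))
servo_line([.4878,-.3522,.075],rate=.15)
a=cv2.imread("pics/top5.png")[140:270,270:480];b=cv2.imread("pics/side5.png")[90:220,270:480]
cv2.imwrite("pics/lift.png",cv2.resize(np.vstack([a,b]),None,fx=2.3,fy=2.3,interpolation=cv2.INTER_CUBIC))
print(st())
```

```text
0.058 (42.6, array([0.5122, 0.1008, 0.0583]), 0.0155, array([-2.8,  1. , -3.8]), np.float64(30.0))
0.065 (43.0, array([0.5133, 0.1004, 0.0657]), 0.0155, array([ 0.1,  0.5, -2.2]), np.float64(30.0))
0.075 (43.4, array([0.5123, 0.1006, 0.0753]), 0.0156, array([-0.1, -0.1, -2. ]), np.float64(30.0))
(46.5, array([ 0.4879, -0.3528,  0.0754]), 0.0159, array([ 0.3, -1. , -2.4]), np.float64(30.0))
```

View pics/lift.png

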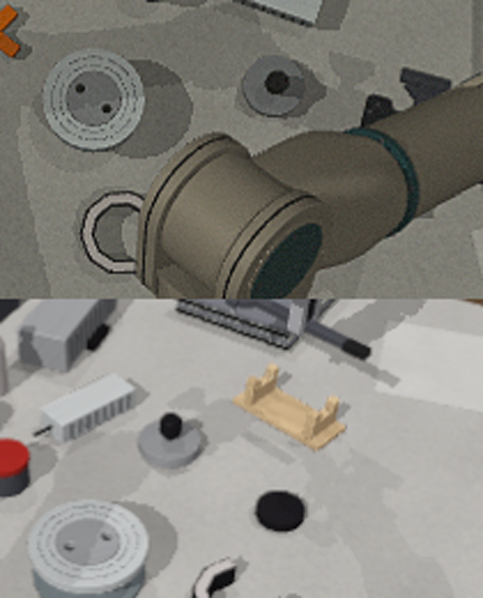

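Run:
```python
from h import *
F0=fz()
print(descend([.4878,-.3522],.075,.050,F0,lim=5,step=.005))
print(descend([.4878,-.3522],.050,.026,F0,lim=2.5,step=.002),st())
command_gripper(.045);print(st());servo_line([.4878,-.3522,.15],rate=.2)
go(.35,-.05,0.,.35)
set_joints([-1.354,.3,.038,1.6,-.027,.996,-.02])
ims={n:[capture(n) for _ in range(3)] for n in("top","side")};g={n:np.mean(ims[n],0) for n in ims}
np.save("g2.npy",g,allow_pickle=True)
for n in g: cv2.imwrite(f"pics/{n}6.png",g[n].astype(np.uint8))
I=g["top"].max(2);k=(I<72).astype(np.uint8);k[:,:415]=0;k[:,470:]=0;k[:170]=0;k[250:]=0
_,l,s,_=cv2.connectedComponentsWithStats(k);i=1+np.argmax(s[1:,4]);ys,xs=np.nonzero(l==i)
P=np.array([at_z((a,b),"top",.046)[:2] for a,b in zip(xs,ys)]);h=-.29
for _ in range(5):
    u=np.array([np.cos(h),np.sin(h)]);v=np.array([-u[1],u[0]]);a,b=P@u,P@v;m=(a<a.max()-.075);h+=np.polyfit(a[m],b[m],1)[0]
print("spanner",h,(a.max()-.104)*u+np.median(b[m])*v,a.max()-a.min())
gr=g["top"].mean(2);Q=[]
for hh in((270+80/2.3,140+89/2.3),(270+107/2.3,140+109/2.3)):
    x,y=[int(round(t)) for t in hh];w=gr[y-4:y+5,x-4:x+5];bg=np.median(gr[y-6:y+7,x-6:x+7]);kk=np.clip(bg-12-w,0,None);yy,xx=np.mgrid[y-4:y+5,x-4:x+5]
    Q.append(at_z(((xx*kk).sum()/kk.sum(),(yy*kk).sum()/kk.sum()),"top",.055)[:2])
d=Q[0]-Q[1];print("holes",Q,(Q[0]+Q[1])/2,np.linalg.norm(d),"turned",1.971-np.arctan2(d[1],d[0]))
K=(g["top"].max(2)<45).astype(np.uint8);_,_,s,c=cv2.connectedComponentsWithStats(K)
print([(np.round(cc,1).tolist(),int(t[4])) for cc,t in zip(c,s) if 120<t[4]<600 and cc[0]>150])
print(read_state()["clock"])
```

```text
(0.05, array([-0.5,  1.1,  0. ]))
(0.026, array([-0.6,  0.8,  1.6])) (51.1, array([ 0.488 , -0.3525,  0.0262]), 0.0155, array([-0.3, -0.1, -0.8]), np.float64(30.0))
(51.8, array([ 0.4878, -0.3522,  0.026 ]), 0.0449, array([ 0.1, -0.3,  0.3]), np.float64(0.0))
spanner -0.2840705152471829 [ 0.48827161 -0.35019841] 0.20383354880941496
holes [array([0.59574826, 0.05369928]), array([0.56704438, 0.01822761])] [0.58139632 0.03596344] 0.045630608053155726 turned 1.0805326937120396
[([441.9, 108.0], 279), ([482.0, 160.3], 155), ([206.3, 187.6], 364), ([216.8, 223.0], 232), ([375.7, 233.8], 298), ([587.3, 334.2], 170), ([335.3, 374.5], 594), ([630.9, 387.3], 286)]
57.225
```

View pics/side6.png

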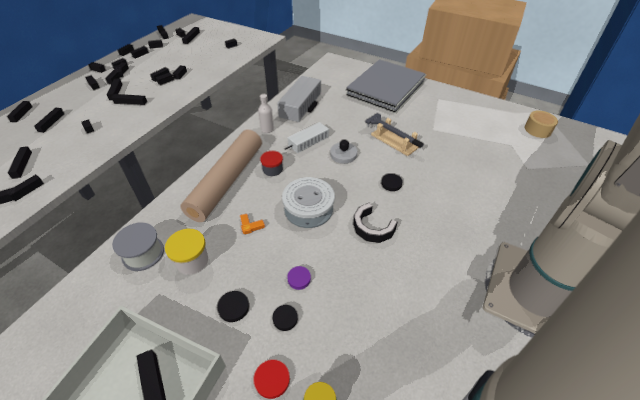

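The spanner is back in its rest (grip within 2 mm, heading −0.284) and the ring has turned 1.08 rad to its stop. The side view shows discs 68 (233,306), 54 (285,317) and 61 (392,182). Now stacking, starting with the 68.

```bash
cat >> h.py <<'E'
C=np.array([.5816,.0363])
def disc_top(g,d,px):
    """centre from the top picture, known d"""
    km=mask_mom(black(g,px));f=lambda p:(cyl_mom(p[0],p[1],0,.015,d-.003,"top")-km)[:2]
    return least_squares(f,at_z(px,"top",.01)[:2],diff_step=1e-4).x
def pick(x,y,d,yaw):
    command_gripper(min(.092,d+.022));go(x,y,yaw,.15);servo_line([x,y,.03],rate=.2);servo_line([x,y,.004],rate=.06)
    command_gripper(d-.015);print("grip",st());servo_line([x,y,.15],rate=.12);print("lift",st())
def place(zb,d,yaw):
    go(*C,yaw,zb+.06);w=read_state()["width"];print("over",st())
    if abs(w-d)>.004: print("LOST");return False
    z,f=descend(C,zb+.06,zb+.012,fz(),lim=5,step=.012);F0=fz()
    z,f=descend(C,z,zb+.0035,F0,lim=2.5);print("down",z,f,st())
    command_gripper(min(.092,d+.02));servo_line([*C,zb+.1],rate=.15);return True
E
python3 - <<'E'
from h import *
g=np.load("g2.npy",allow_pickle=True).item()
D={.068:((206,188),(233,306)),.061:((376,234),(392,182)),.054:((217,223),(285,317))}
for d,(t,s) in D.items():
    p,f=fit_disc(g,{"top":t,"side":s});print(d,np.round(p,4),np.round(disc_top(g["top"],d,t),4))
x,y=disc_top(g["top"],.068,(206,188))
go(.45,.2,np.pi/2,.3)
pick(x,y,.068,np.pi/2);print(place(.055,.068,np.pi/2),st())
E
```

```text
0.068 [0.5789 0.3611 0.0154 0.0645] [0.5796 0.3619]
0.061 [ 0.4232 -0.1649  0.0132  0.058 ] [ 0.4236 -0.1633]
0.054 [0.4672 0.328  0.0154 0.0505] [0.4679 0.3287]
grip (62.7, array([0.5798, 0.362 , 0.0043]), 0.0663, array([-0.4,  0.2,  1.8]), np.float64(30.0))
lift (64.0, array([0.579 , 0.3616, 0.149 ]), 0.0662, array([-0.4, -0.2, -2. ]), np.float64(30.0))
over (65.3, array([0.5821, 0.0385, 0.1151]), 0.0656, array([-0.6,  0.6, -0.6]), np.float64(30.0))
down 0.0585 [-1.8 -0.3  5.7] (69.7, array([0.5818, 0.0363, 0.0592]), 0.0656, array([-1.5,  0.4,  5.6]), np.float64(30.0))
True (71.1, array([0.581 , 0.0363, 0.1544]), 0.088, array([-1.2,  0.3, -1.1]), np.float64(0.0))
```

Run:
```python
from h import *
go(.43,-.05,0,.3);go(.4236,-.1633,0,.2);g={n:capture(n) for n in("top","side")}
for n in g: cv2.imwrite(f"pics/{n}7.png",g[n])
a=cv2.resize(g["top"][150:245,270:390],None,fx=3.2,fy=3.2,interpolation=cv2.INTER_CUBIC)
b=cv2.resize(g["side"][165:260,270:390],None,fx=3.2,fy=3.2,interpolation=cv2.INTER_CUBIC)
cv2.imwrite("pics/st1.png",np.hstack([a,b]))
for n,px in(("top",(310,180)),("side",(305,192))):
    k=black(g[n],px);km=mask_mom(k);f=lambda p:(cyl_mom(p[0],p[1],.055,.070,.065,n)-km)[:2]
    print(n,km,np.round(least_squares(f,C,diff_step=1e-4).x-C,4))
```

```text
top [310.25063291 182.26835443  19.87460691] [-0.0006  0.    ]
side [308.11724138 193.24367816  20.85665361] [-0.0009 -0.0019]
```

View pics/st1.png

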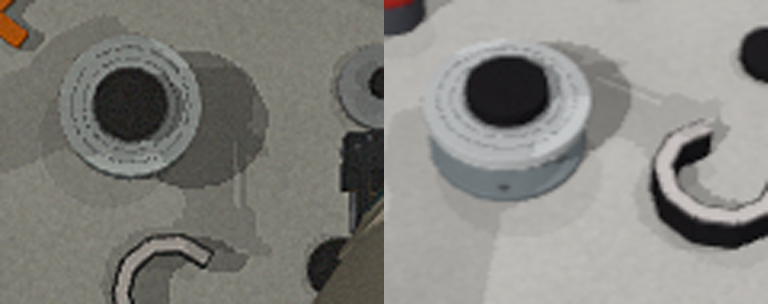

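The 68 disc sits centred on the plate (within about 1–2 mm in both views). Next the 61, checking its place again first, then the 54.

Run:
```python
from h import *
def chk(d,px_side,xy):
    g=capture("side");k=black(g,px_side);km=mask_mom(k);f=lambda p:(cyl_mom(p[0],p[1],0,.015,d-.003,"side")-km)[:2]
    e=least_squares(f,xy,diff_step=1e-4).x;print("side sees",d,np.round(e,4),km);return e
p61=chk(.061,(392,182),[.4236,-.1633]);p54=chk(.054,(285,317),[.4679,.3287])
assert np.hypot(*(p61-[.4236,-.1633]))<.006
pick(.4236,-.1640,.061,0.)
ok=place(.070,.061,0.);print(ok)
go(.45,.15,0.,.25)
if ok:
    e=chk(.054,(285,317),[.4679,.3287])
    if np.hypot(*(e-[.4679,.3287]))<.006: pick(.4679,.3285,.054,0.)
```

```text
side sees 0.061 [ 0.4228 -0.1662] [391.51438849 182.03956835  16.673332  ]
side sees 0.054 [0.4668 0.3274] [284.77079108 317.40162272  22.20360331]
grip (75.6, array([ 0.4237, -0.164 ,  0.0042]), 0.0591, array([-0.2,  0.1,  2. ]), np.float64(30.0))
lift (76.9, array([ 0.4232, -0.1638,  0.1495]), 0.059, array([-0.4,  0.3, -0.8]), np.float64(30.0))
over (77.9, array([0.5807, 0.0339, 0.13  ]), 0.059, array([-0.7, -0.6, -0.5]), np.float64(30.0))
down 0.07400000000000001 [ 0.1 -1.3  2.8] (82.1, array([0.5818, 0.0363, 0.0742]), 0.0588, array([ 0. , -0.5,  1.6]), np.float64(30.0))
True
side sees 0.054 [0.4669 0.3276] [284.6993865  317.44376278  22.11334439]
grip (87.3, array([0.468 , 0.3286, 0.0042]), 0.0517, array([-0.1,  0.9,  1.9]), np.float64(30.0))
lift (88.7, array([0.4674, 0.3283, 0.1493]), 0.0523, array([-0.1, -0.3, -0.8]), np.float64(30.0))
```

Run:
```python
from h import *
print(place(.085,.054,0.))
go(.5,-.2,0,.3);wait(.3)
go(.45,-.3,0.,.35)
g={n:capture(n) for n in("top","side")}
for n in g: cv2.imwrite(f"pics/{n}8.png",g[n])
a=cv2.resize(g["top"][150:215,275:355],None,fx=5,fy=5,interpolation=cv2.INTER_CUBIC)
b=cv2.resize(g["side"][155:220,265:345],None,fx=5,fy=5,interpolation=cv2.INTER_CUBIC)
v=np.hstack([a,b]);cv2.imwrite("pics/st2.png",np.clip((v/255.)**.5*255,0,255).astype(np.uint8))
# stack silhouette vs predicted centred stack
for n,px in(("top",(310,178)),("side",(305,185))):
    km=mask_mom(black(g[n],px))
    def sil(p):
        M=np.zeros((1600,2560),np.uint8)
        for z,d in((.055,.068),(.070,.061),(.085,.054)):
            h=cv2.convexHull(proj(np.r_[circ(*p,z,d-.003),circ(*p,z+.015,d-.003)],n).astype(np.float32));cv2.fillPoly(M,[np.round((h+.5)*4).astype(np.int32)],1)
        return mask_mom(M)/4-[.5,.5,0]
    print(n,km,sil(C))
p,f=fit_knob(g,{"top":[int(t) for t in proj([.6,-.21,.05],"top")[0]],"side":[int(t) for t in proj([.6,-.21,.045],"side")[0]]});print(p,f)
print(st())
```

```text
over (89.9, array([0.5813, 0.0384, 0.1446]), 0.0522, array([-0.1,  0.3, -0.2]), np.float64(30.0))
down 0.08850000000000001 [-0.8 -1.2  5.8] (94.3, array([0.5818, 0.0363, 0.0891]), 0.052, array([-0.8, -0.5,  5.6]), np.float64(30.0))
True
top [310.17048346 182.21374046  19.8242276 ] [310.23757764 182.06795521  19.55441127]
side [307.87234043 190.40957447  23.74868417] [307.37264395 190.80390431  24.56623699]
[ 0.59996408 -0.2096609   0.05315869  0.02385628] [ 0.08859079  0.198393   -0.46835204 -0.21109256 -0.03730668  0.5170463 ]
(97.7, array([ 0.4507, -0.2985,  0.3493]), 0.0737, array([ 0.2,  0.4, -0.4]), np.float64(0.0))
```

View pics/st2.png

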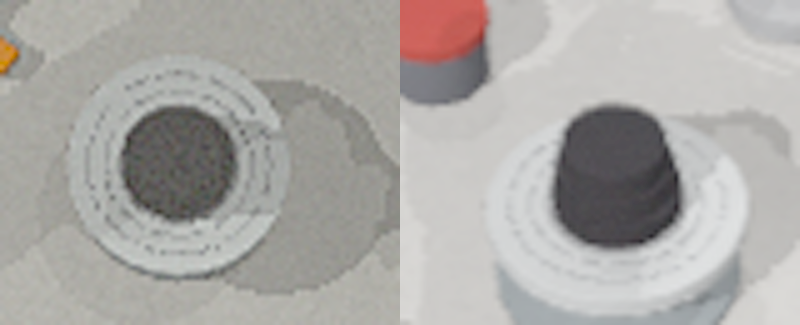

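All three discs are stacked evenly and centred (the silhouette matches prediction to about 0.5 px). Now the weight.

Run:
```python
from h import *
command_gripper(.07);go(.6,-.21,0,.18);servo_line([.6,-.21,.023],rate=.12);command_gripper(0.);print(st())
servo_line([.6,-.21,.1],rate=.1);servo_line([.6,-.21,.19],rate=.15);print(st())
servo_line([*C,.19],rate=.15);wait(.3);print(st())
w=read_state()["width"]
if .026<w<.032:
    servo_line([*C,.135],rate=.08);wait(.2);F0=fz();print(descend(C,.135,.1215,F0,lim=2),st())
    if fz()[2]-F0[2]>1 or read_state()["tool_pos"][2]<.124:
        command_gripper(.07);print(st());servo_line([*C,.22],rate=.1);go(.45,-.25,0.,.35)
        set_joints([-1.354,.3,.038,1.6,-.027,.996,-.02])
g={n:capture(n) for n in("top","side")}
for n in g: cv2.imwrite(f"pics/{n}9.png",g[n])
a=cv2.resize(g["top"][110:250,270:480],None,fx=1.9,fy=1.9);b=cv2.resize(g["side"][100:240,230:440],None,fx=1.9,fy=1.9)
cv2.imwrite("pics/end.png",np.hstack([a,b]));print(st())
px={"top":[int(t) for t in proj([*C,.15],"top")[0]],"side":[int(t) for t in proj([*C,.14],"side")[0]]};p,f=fit_knob(g,px);print(p,f,p[:2]-C)
```

```text
(101.1, array([ 0.6003, -0.2101,  0.023 ]), 0.0292, array([ 0.7, -0.3, -0.4]), np.float64(30.0))
(102.8, array([ 0.5992, -0.2093,  0.1889]), 0.0292, array([-1.3, -0.2, -7.1]), np.float64(30.0))
(104.9, array([0.5816, 0.036 , 0.19  ]), 0.0295, array([ 0.2,  0.1, -6.4]), np.float64(30.0))
(0.122, array([-2.6,  0.9, 11. ])) (109.2, array([0.5819, 0.0363, 0.1229]), 0.0294, array([-2.3,  0.5,  4.9]), np.float64(30.0))
(110.0, array([0.5816, 0.0363, 0.122 ]), 0.0698, array([-0.2, -0.5,  0.9]), np.float64(0.0))
(115.6, array([0.1742, 0.5939, 0.3826]), 0.07, array([ 0. , -0.3,  0.4]), np.float64(0.0))h.py:25: RuntimeWarning: Mean of empty slice.
  ys,xs=np.nonzero(k);return np.array([xs.mean(),ys.mean(),np.sqrt(len(xs))])
  ret = ret.dtype.type(ret / rcount)
Traceback (most recent call last):
  File "h.py", line 41, in fit_knob
    p0=at_z(px["top"],"top",.1);r=least_squares(f,[p0[0],p0[1],.1,.03],x_scale=.01,diff_step=1e-4)
                                  ~~~~~~~~~~~~~^^^^^^^^^^^^^^^^^^^^^^^^^^^^^^^^^^^^^^^^^^^^^^^^^^^
ValueError: Residuals are not finite in the initial point.
```

View pics/end.png

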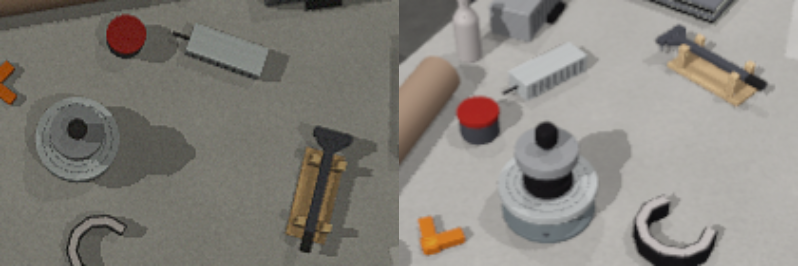

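The picture shows the weight upright on the stack, with the knob near top (311,178) and side (307,170), and the spanner in its rest. One numeric check, then sign off.

Run:
```python
from h import *
g={n:cv2.imread(f"pics/{n}9.png") for n in("top","side")}
p,f=fit_knob(g,{"top":(311,178),"side":(307,170)});print(p,np.round(f,2),p[:2]-C)
if np.hypot(*(p[:2]-C))<.006: print(sign_off())
```

```text
[0.58173477 0.03560214 0.15238434 0.02429244] [ 0.13  0.24 -0.49 -0.22 -0.03  0.46] [ 0.00013477 -0.00069786]
the job is handed in; nothing more can be done
None
```

I handed the job in at about 116 s of the 208 s limit; no verdict came back. The lock ring is against its stop, the spanner is back in its rest, discs 68, 61 and 54 (the only three there) are stacked and centred on the plate, and the weight stands on top, measured about 1 mm off centre.

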